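# Roll the brush canister along the make-up mat to its tape mark

### The job

The big aluminium brush canister has to go to its place on the make-up station: first take the black case out of its way and lay it flat in the open white tray, then roll the canister along the mat, pushing only on its top, until it lies lengthwise, centred on the dark tape strip and square to it, and stays there. It must roll, with no lifting or pushing on its side, and the bottles, jar and lipstick standing beside the lane stay upright where they are.

Things in the scene. Friction and masses are not known exactly. Their poses are not given: they have to be found in the camera images.
- canister_center (a point): Centre of the brush canister: closed aluminium cylinder lying on its side, 92 mm across, 140 mm long, about 0.45 kg, loose; dark ring and brighter lid at its own x end; x is its axis. Centre 49 mm, top 95 mm above the table. Starts up to 0.2 rad askew. Fingertips pressing its top with 10 to 20 N roll it half as far as they move; turning them steers it, half slips. It lies still when left.
- case_center (a point): Centre (half-way up) of a closed black box-shaped brush case lying flat on the mat between canister and strip: 130 mm long (own x), 46 mm wide (own y), 40 mm tall (own z up), rounded edges, thin steel seam and small brass clasp, about 0.14 kg. Loose. It is turned up to 0.5 rad either way from the strip's direction. Grasp it across its 46 mm width.
- tray_floor (a point): Centre of the inner floor of the open white tray, fixed on the mat beyond one end of the lane (either end). Outer size 190 mm (own x) by 155 mm (own y), walls 5 mm thick, rim 20 mm above this floor point; inside 180 by 145 mm. The floor is 8 mm above the table. Laid flat in it the case's centre is 20 mm above this point.
- mark: Dark tape strip stuck flat across the pale mat, 190 mm long (own x) and 18 mm wide (own y), fixed, no noticeable thickness; origin at its centre, 3 mm above the table on the mat's surface. The lane along which the canister rolls runs along its own y, from the canister's start to the strip (in +y or -y, whichever end the canister is at). Clear lane width along own x: about 90 mm either side of the strip's centre.
- mat: Flat pale work mat, fixed, 400 mm (own x) by 840 mm (own y), 3 mm thick, origin at the centre of its underside. Everything on the table listed here stands on it, 3 mm above the table. Its y is the lane's direction, and its centre line (x = 0) the lane's middle to within about 10 mm.
- organiser: Closed grey drawer box, fixed, 190 x 150 mm, 78 mm above the table at its top, origin at the centre of its underside. It stands beyond the lane's end opposite the tray. Not to be moved.
- spray_center (a point): Centre of a standing clear spray bottle, 40 mm diameter, 125 mm tall: bystander beside the lane, loose.
- powder_center (a point): Centre of a low white powder jar, 68 mm diameter, 50 mm tall: bystander beside the lane, loose.
- lipstick_center (a point): Centre of a standing brass lipstick tube, 32 mm diameter, 85 mm tall: bystander beside the lane, loose.
- foundation_center (a point): Centre of a standing amber glass bottle with brass cap, 44 mm diameter, 100 mm tall: bystander beside the lane, loose.

How it is judged:
On the way, in this order (a step that is already met when the one before it is completed fails the run):
1. the case lies flat in the tray, let go (x of case_center in the frame of tray_floor between -0.065 and 0.065 m and y of case_center in the frame of tray_floor between -0.055 and 0.055 m and height (world z) of case_center below 0.034 m and angle between case_center's own z axis and vertical below 0.15 rad and contact force between the fingers and case below 0.2 N), for 0.2 s.
2. the canister has rolled over at least half a turn (the side that was on top has come underneath) (angle between canister_center's own z axis and vertical above 2.5 rad).
3. the canister lies on the tape strip, square to it and still (y of canister_center in the frame of mark between -0.012 and 0.012 m and x of canister_center in the frame of mark between -0.025 and 0.025 m and angle between the x axis of canister_center and the x axis of mark, either way round below 0.12 rad and linear speed of canister below 0.01 m/s and angular speed of canister below 0.2 rad/s), for 0.2 s.
At the end, for the whole second after the job is handed in: The case lies flat on the tray's floor. The canister lies still on the mat, its centre within 12 mm of the strip's centre line across it and 25 mm along it, its axis within 0.12 rad of the strip's direction (all of step 3 and x of case_center in the frame of tray_floor between -0.065 and 0.065 m and y of case_center in the frame of tray_floor between -0.055 and 0.055 m and height (world z) of case_center below 0.034 m and angle between case_center's own z axis and vertical below 0.15 rad); the robot touches nothing.
It fails at once if the canister is lifted off the mat (its centre more than 10 mm above its rolling height) (height (world z) of canister_center above 0.059 m).
It fails at once if the canister is pushed on its side, low down (gripper's grasp point less than 80 mm above the table while the fingers push it with more than 1 N) (contact force between the fingers and canister above 1 N and height (world z) of the grasp point below 0.08 m).
It fails at once if a bystander is shifted by more than 25 mm or tipped by more than 0.3 rad (distance of any of spray_center, powder_center, lipstick_center, foundation_center from where it was at the start of the episode above 0.025 m or angle between any of spray_center, powder_center, lipstick_center, foundation_center's own z axis and vertical above 0.3 rad).
It also fails if it takes over 70 s, if anything falls off the work surface, if the arm or the gripper's body presses on something with over 40 N, if the wrist force passes 120 N, or if a joint passes its speed limit or range.

### The arm

A 6-joint arm with a two-finger parallel gripper is mounted at the origin on the work surface. World frame = base frame: x ahead of the robot, y to its left, z up, the work surface at z = 0. Lengths are in m, angles in rad, forces in N, time in s.
With the tool pointing down it reaches from about 0.325 to 0.875 m from the base axis. Payload 4.4 kg.
Tool frame: the origin (TCP) lies midway between the tips of the shut fingers; the grasp point (between the pads) lies 19 mm behind it; z points along the fingers, y is the line along which they close (so a half turn about z gives the same grasp; the last joint's range is limited). The gripper opens to 85 mm and grips with 20 to 120 N. Pads are 22 mm wide; open, the fingers measure 114 mm over their backs; the gripper's body (76 mm by 85 mm) begins 54 mm behind the grasp point. The pads swing forward as they close: fully open they stand 13 mm farther back than shut.
Start: joints at [-1.387, 0.207, 1.542, -0, 1.393, -0.15], TCP at [0.189, -0.543, 0.231] pointing down, gripper open.
Joint ranges: [-2.73, 2.73], [-0.86, 2.22], [0.23, 2.46], [-1.11, 4.25], [0.08, 2.63], [-2.82, 2.82]. Speed limits (rad/s): [2.79, 2.79, 3.14, 3.14, 3.14, 3.14].

### API

Orientations are given as a unit quaternion [w, x, y, z].
In Python, from plant import state, snapshot, finish_job, regions_of, pinpoint gives the robot as it stands. The module is installed in compiled form; this text tells all that it offers.
- The arm moves only by the tool play_rows, never from a script. Its argument "targets" is a list of rows, each an object with "delta_pos": the shift along the tool's x, y, z each as a share of 200 mm, from -1 to 1, a list of three; "yaw": the turn about the tool's z as a share of 0.5 rad, from -1 to 1. A call has exactly 5 rows; each row shifts and turns the commanded pose from where the row before left it, along the tool's axes as they then stand; what a row does not reach is not made up. A row lasts 1/8 s, in which the tool goes at most 62.5 mm and 10.7 degrees, less where a joint would pass 70% of its speed; a pose out of reach is approached as far as the arm can. A call with a number of a shift or a turn outside -1 to 1 is refused whole. A call with a gripper value outside its range is refused whole. "grip" is the finger opening in mm, from 0 to 85.4, set as the call begins (left out, the last holds). The fingers move at their own pace and stop on an object; "force" is the grip in N (left out, the last holds). Time passes only in rows, so rows that do not move let the fingers close, or fill a call up. It gives the time, the measured TCP pose, the force, the opening and the grip force at its end, in the units of the state.
- state(): the state, without advancing time (a new reading comes with each control period).
- snapshot(name): name is "scene" or "top"; returns a dict with "color" (400x640x3 uint8, blue, green, red), "vfov" (degrees; the focal length in pixels is half the picture's height over the tangent of half this angle, whatever the lens; pixels are square), "cx", "cy" (the principal point, pixels), "T" (4x4, takes a point from camera to world coordinates). Camera axes: x right, y up, looking along -z (the intrinsics and any distortion apply to the point x, -y, -z); pixel columns grow to the right and rows downward; lengths in m; the calibration is good to about 2 mm. A picture is of the moment at which its call begins. There is no depth.
- finish_job(): hands the job in; it is judged then, once.
Trained networks look in a picture, given as the dict that the camera call returned (one of the last four; its "shot" number tells which), for a name from the list of things; names that differ only in an ending like _2 or _b are one class to them, and where a whole thing is asked for, a point or a joint stands for the part that bears it (a point fixed in the world has none). Each returns a list of dicts, best first, with "confidence" (0 to 1); they miss things now and then, are a little off and sometimes report something else, mostly with a low value. They report only what shows in the picture. A call takes as long as a camera call.
- regions_of(picture, thing): "region" (400x640 bool, what is visible of it) and "centre" ([column, row] in pixels, amid what is visible of it).
- pinpoint(picture, thing): "centre" ([column, row] in pixels: a listed point, or the origin of a listed thing).
The state is a dict: "time_s": time; "joints": joint angles; "joint_vel": joint speeds; "effort": joint torques, N m; "tool_pos": TCP position; "ee_rot": TCP orientation; "ft_force": force on the tool from outside, world axes, zero at the start; "wrist_torque": the same for the moment, N m; "finger_gap": opening from 0.0 (shut) to 1.0 (fully open); "grasp_force": force on a finger pad.
Only numpy, scipy, OpenCV 4.12 (cv2) and the standard library are available. Lean on these libraries where they do the work, as an engineer would, in place of code of your own. Each camera call takes 0.05 s, during which the arm holds its last target. There are 200 camera calls.

## Working session

There is one attempt and no reset: what is moved stays moved. The work goes in short steps, Python scripts to look and compute and a tool call to move; the robot and the scene stay as the last step left them, time stands still between calls to the robot, and variables do not carry over. Pictures are saved under pics/ and viewed, at most 10 in all, crops included, and the job is handed in when it is done.

Besides the shell and the picture viewer there is one more tool, called after "Request:" as name([rows], argument=value, ...), one row to a line, values as JSON. play_rows: Moves the arm, as the interface text tells. Shift numbers are shares of 200 mm and turn numbers shares of 0.5 rad, none past 1 either way. Its arguments: {"type":"object","properties":{"targets":{"type":"array"},"grip":{"type":"number"},"force":{"type":"number"}},"required":["targets"]}

```bash
mkdir -p pics; cat > h.py <<'E'
import numpy as np, cv2
from plant import state, snapshot, finish_job, regions_of, pinpoint
def ray(p,uv):
    f=p["color"].shape[0]/2/np.tan(np.radians(p["vfov"])/2)
    d=np.array([(uv[0]-p["cx"])/f,-(uv[1]-p["cy"])/f,-1.])
    T=np.array(p["T"]); return T[:3,3],T[:3,:3]@d
def at(p,uv,z):
    o,d=ray(p,uv); return o+d*(z-o[2])/d[2]
def proj(p,X):
    f=p["color"].shape[0]/2/np.tan(np.radians(p["vfov"])/2)
    T=np.array(p["T"]); c=T[:3,:3].T@(np.array(X)-T[:3,3])
    return p["cx"]+f*c[0]/-c[2], p["cy"]-f*c[1]/-c[2]
E
python3 - <<'E'
from h import *
Z=dict(canister_center=.049,case_center=.023,tray_floor=.008,mark=.003,mat=0.,organiser=0.,spray_center=.065,powder_center=.028,lipstick_center=.045,foundation_center=.053)
ps={n:snapshot(n) for n in("scene","top")}
for n,p in ps.items():
    print(n,{k:v for k,v in p.items() if k!="color"})
    cv2.imwrite(f"pics/{n}0.png",p["color"])
    for t,z in Z.items():
        r=pinpoint(p,t)
        g=regions_of(p,t)
        if r: print(t,np.round(r[0]["centre"]),round(r[0]["confidence"],2),at(p,r[0]["centre"],z).round(3))
        if g:
            m=g[0]["region"].astype(np.uint8); rc=cv2.minAreaRect(cv2.findNonZero(m))
            print("   reg",g[0]["confidence"],[at(p,q,z).round(3)[:2].tolist() for q in cv2.boxPoints(rc)])
print(state())
E
```

```text
scene {'vfov': 53.85549435360597, 'cx': 316.9888786952691, 'cy': 198.92155769316832, 'T': array([[-0.75128964, -0.43661964,  0.49490117,  1.04317409],
       [ 0.65981822, -0.480696  ,  0.57755629,  0.58456882],
       [-0.0142754 ,  0.76045687,  0.64923152,  0.71415841],
       [ 0.        ,  0.        ,  0.        ,  1.        ]]), 'shot': 1}
canister_center [354. 236.] 0.8 [0.561 0.152 0.049]
   reg 0.98 [[0.629, 0.075], [0.43, 0.089], [0.49, 0.205], [0.667, 0.182]]
case_center [318. 203.] 0.78 [ 0.527 -0.015  0.023]
   reg 0.88 [[0.591, -0.06], [0.433, -0.05], [0.472, 0.029], [0.619, 0.015]]
tray_floor [392. 302.] 0.65 [0.607 0.314 0.008]
   reg 0.79 [[0.682, 0.202], [0.43, 0.242], [0.528, 0.411], [0.736, 0.361]]
mark [294. 183.] 0.71 [ 0.502 -0.148  0.003]
   reg 0.82 [[0.597, -0.176], [0.423, -0.145], [0.432, -0.128], [0.603, -0.159]]
mat [316. 217.] 0.6 [0.55  0.002 0.   ]
   reg 0.81 [[0.672, -0.452], [-0.244, -0.713], [0.416, 0.439], [0.809, 0.374]]
organiser [270. 154.] 0.82 [ 0.462 -0.32   0.   ]
   reg 0.82 [[0.495, -0.541], [0.221, -0.487], [0.382, -0.223], [0.606, -0.28
[... 2284 characters left out ...]
rray([-1.38653291e+00,  2.06622258e-01,  1.54145599e+00, -1.61749794e-05,
        1.39348650e+00, -1.50531579e-01]), 'joint_vel': array([-3.62129859e-05, -4.47116263e-05,  9.69878635e-04, -5.02242495e-04,
        4.13026493e-04,  1.09444630e-03]), 'effort': array([ 1.48033512e-03, -3.83040190e+01, -2.91961151e+01, -3.29142708e-06,
        8.53789606e-04,  1.29094116e-05]), 'tool_pos': array([ 0.18890311, -0.54311184,  0.23128993]), 'ee_rot': array([ 1.40847904e-05,  9.86021489e-01,  1.66618197e-01, -7.72426887e-06]), 'ft_force': array([ 0.16498591, -0.40822069, -0.40182752]), 'wrist_torque': array([-0.00317443, -0.02745409, -0.02814106]), 'grasp_force': 0.0, 'finger_gap': 0.9964587203127211}
```

View pics/top0.png

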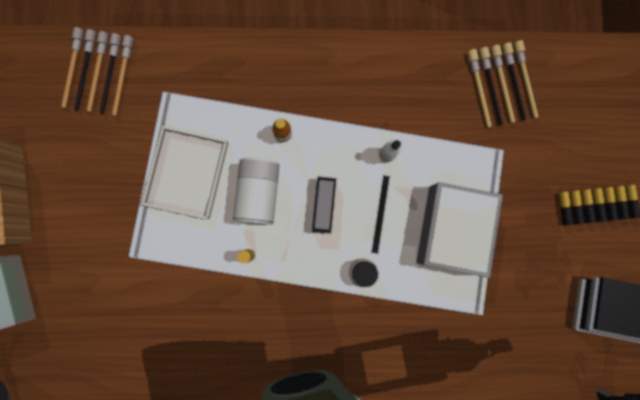

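View pics/scene0.png

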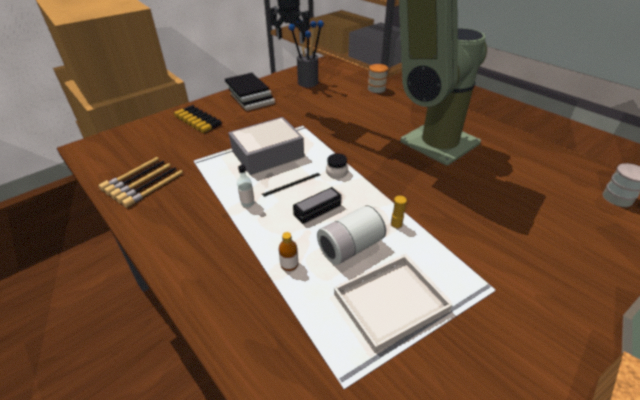

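The top picture shows the tray at (186,174), canister (257,191), case (325,205), strip (381,215) and organiser (460,230). The jar, lipstick and bottles are off the lane at (364,272), (244,257), (282,129) and (390,151). The network positions match this.

```bash
cat >> h.py <<'E'
def yaw(s):
    w,x,y,z=s["ee_rot"]; return np.arctan2(2*(x*y+w*z),1-2*(y*y+z*z))
def need(pos,yw,s=None):
    "shares: turn first, then shift in turned tool axes"
    s=s or state(); d=np.array(pos)-s["tool_pos"]; c,k=np.cos(yw),np.sin(yw)
    print("pos",s["tool_pos"].round(4),"yaw",round(yaw(s),4),"-> yaw share",round(-(yw-yaw(s))/.5,3),"shift shares",(np.array([c*d[0]+k*d[1],k*d[0]-c*d[1],-d[2]])/.2).round(3))
E
python3 - <<'E'
from h import *
need([.527,-.018,.16],-.12)
E
```

```text
pos [ 0.1889 -0.5431  0.2313] yaw 0.3348 -> yaw share 0.91 shift shares [ 1.364 -2.809  0.356]
```

Request:
play_rows([
  {"delta_pos": [0,0,0],"yaw": 0.3},
  {"delta_pos": [0,0,0],"yaw": 0.3},
  {"delta_pos": [0,0,0],"yaw": 0.31},
  {"delta_pos": [0.2,-0.25,0],"yaw": 0},
  {"delta_pos": [0.2,-0.25,0],"yaw": 0},
], grip=85, force=40)

```text
time_s: 2.72
tool_pos: [0.2787, -0.455, 0.2313]
ee_rot: [0.0, 0.998, -0.061, 0.0]
ft_force: [1.3, -0.2, 0.2]
finger_gap: 0.997
grasp_force: 0.0
```

```bash
python3 - <<'E'
from h import *
need([.527,-.018,.1],-.12)
E
```

```text
pos [ 0.2787 -0.455   0.2313] yaw -0.1227 -> yaw share -0.005 shift shares [ 0.971 -2.318  0.656]
```

Request:
play_rows([
  {"delta_pos": [0.11,-0.27,0],"yaw": 0},
  {"delta_pos": [0.11,-0.27,0],"yaw": 0},
  {"delta_pos": [0.11,-0.27,0],"yaw": 0},
  {"delta_pos": [0.11,-0.27,0],"yaw": 0},
  {"delta_pos": [0.11,-0.27,0],"yaw": 0},
])

```text
time_s: 3.35
tool_pos: [0.4205, -0.1991, 0.2317]
ee_rot: [0.0, 0.998, -0.06, 0.001]
ft_force: [0.6, -0.1, -0.6]
finger_gap: 0.994
grasp_force: 0.0
```

Request:
play_rows([
  {"delta_pos": [0.11,-0.27,0],"yaw": 0},
  {"delta_pos": [0.11,-0.27,0.1],"yaw": 0},
  {"delta_pos": [0.11,-0.27,0.2],"yaw": 0},
  {"delta_pos": [0.09,-0.15,0.2],"yaw": 0},
  {"delta_pos": [0,0,0.1],"yaw": 0},
])

```text
time_s: 3.98
tool_pos: [0.5226, -0.0235, 0.1136]
ee_rot: [-0.0, 0.998, -0.058, -0.001]
ft_force: [0.4, 0.2, 0.8]
finger_gap: 0.998
grasp_force: 0.0
```

```bash
python3 - <<'E'
from h import *
p=snapshot("top"); cv2.imwrite("pics/t1.png",cv2.resize(p["color"][120:280,180:420],None,fx=3,fy=3))
s=snapshot("scene"); 
r=regions_of(s,"case_center")
if r: print(r[0]["confidence"],[at(s,q,.043).round(3)[:2].tolist() for q in cv2.boxPoints(cv2.minAreaRect(cv2.findNonZero(r[0]["region"].astype(np.uint8))))])
q=pinpoint(s,"case_center"); print([(i["confidence"],at(s,i["centre"],.023).round(3)) for i in q[:1]])
need([.527,-.018,.01],-.12)
E
```

```text
0.73 [[0.604, -0.043], [0.452, -0.033], [0.49, 0.045], [0.631, 0.031]]
[(0.61, array([ 0.528, -0.016,  0.023]))]
pos [ 0.5229 -0.0261  0.1161] yaw -0.1202 -> yaw share -0.0 shift shares [ 0.015 -0.043  0.531]
```

View pics/t1.png

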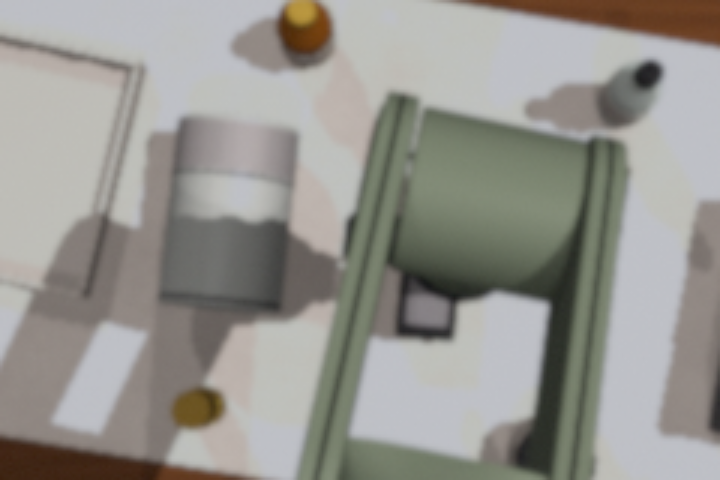

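The crop shows the wrist hovering over the case, whose near end is at crop (427,305), and nothing has been disturbed. Going down to grasp.

Request:
play_rows([
  {"delta_pos": [0.015,-0.04,0.1],"yaw": 0},
  {"delta_pos": [0,0,0.15],"yaw": 0},
  {"delta_pos": [0,0,0.15],"yaw": 0},
  {"delta_pos": [0,0,0.13],"yaw": 0},
  {"delta_pos": [0,0,0],"yaw": 0},
])

```text
time_s: 4.8
tool_pos: [0.526, -0.019, 0.0096]
ee_rot: [-0.0, 0.998, -0.061, -0.001]
ft_force: [-0.5, 0.1, -0.6]
finger_gap: 0.998
grasp_force: 0.0
```

Request:
play_rows([
  {"delta_pos": [0,0,0],"yaw": 0},
  {"delta_pos": [0,0,0],"yaw": 0},
  {"delta_pos": [0,0,0],"yaw": 0},
  {"delta_pos": [0,0,0],"yaw": 0},
  {"delta_pos": [0,0,0],"yaw": 0},
], grip=30, force=40)

```text
time_s: 5.42
tool_pos: [0.5287, -0.0188, 0.0119]
ee_rot: [0.0, 0.998, -0.06, 0.002]
ft_force: [-0.0, -0.1, 6.9]
finger_gap: 0.532
grasp_force: 43.1
```

Request:
play_rows([
  {"delta_pos": [0,0,-0.15],"yaw": 0},
  {"delta_pos": [0,0,-0.25],"yaw": 0},
  {"delta_pos": [0,0,-0.25],"yaw": 0},
  {"delta_pos": [0,0,-0.15],"yaw": 0.16},
  {"delta_pos": [0,-0.15,0],"yaw": 0},
])

```text
time_s: 6.05
tool_pos: [0.5353, 0.0095, 0.174]
ee_rot: [0.001, 0.995, -0.102, 0.004]
ft_force: [-0.0, -0.1, -1.9]
finger_gap: 0.532
grasp_force: 42.2
```

Request:
play_rows([
  {"delta_pos": [0.01,-0.25,0],"yaw": 0},
  {"delta_pos": [0.02,-0.27,0],"yaw": 0},
  {"delta_pos": [0.02,-0.27,0],"yaw": 0},
  {"delta_pos": [0.02,-0.27,0],"yaw": 0},
  {"delta_pos": [0,-0.25,0],"yaw": 0},
])

```text
time_s: 6.68
tool_pos: [0.5987, 0.2666, 0.1697]
ee_rot: [0.0, 0.995, -0.1, -0.0]
ft_force: [0.7, 0.2, -1.8]
finger_gap: 0.535
grasp_force: 42.1
```

```bash
python3 - <<'E'
from h import *
p=snapshot("top")
for n,z in(("tray_floor",.008),):
    r=regions_of(p,n)
    if r: print([at(p,q,.028).round(3)[:2].tolist() for q in cv2.boxPoints(cv2.minAreaRect(cv2.findNonZero(r[0]["region"].astype(np.uint8))))])
s=snapshot("scene"); cv2.imwrite("pics/s2.png",s["color"])
q=pinpoint(s,"tray_floor"); print([(i["confidence"],at(s,i["centre"],.008).round(3)) for i in q[:1]])
st=state();print(st["finger_gap"],st["grasp_force"])
need([.609,.311,.018],-.2)
E
```

```text
[[0.533, 0.402], [0.72, 0.367], [0.683, 0.206], [0.497, 0.244]]
[(0.8, array([0.608, 0.316, 0.008]))]
0.532951041928587 42.18571901321411
pos [0.5979 0.2656 0.1693] yaw -0.198 -> yaw share 0.004 shift shares [ 0.009 -0.234  0.756]
```

View pics/s2.png

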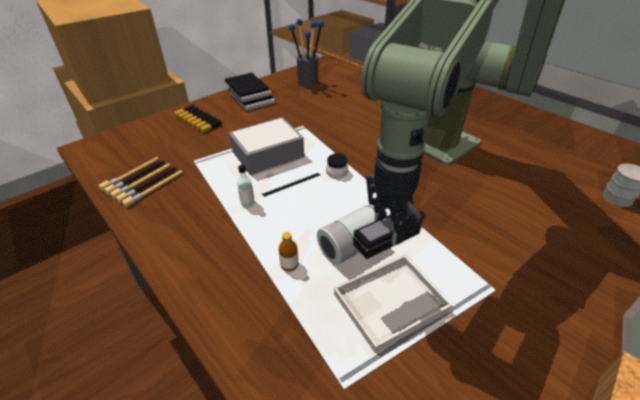

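The case is in the gripper at (375,238), with the tray ahead of it at (392,302). Laying it down.

Request:
play_rows([
  {"delta_pos": [0.01,-0.2,0.05],"yaw": 0},
  {"delta_pos": [0,-0.03,0.2],"yaw": 0},
  {"delta_pos": [0,0,0.22],"yaw": 0},
  {"delta_pos": [0,0,0.2],"yaw": 0},
  {"delta_pos": [0,0,0.08],"yaw": 0},
])

```text
time_s: 7.5
tool_pos: [0.6068, 0.3068, 0.0167]
ee_rot: [0.002, 0.995, -0.101, -0.003]
ft_force: [-14.3, -13.3, 53.2]
finger_gap: 0.534
grasp_force: 50.3
```

Request:
play_rows([
  {"delta_pos": [0,0,0.01],"yaw": 0},
  {"delta_pos": [0,0,0],"yaw": 0},
  {"delta_pos": [0,0,0],"yaw": 0},
  {"delta_pos": [0,0,0],"yaw": 0},
  {"delta_pos": [0,0,0],"yaw": 0},
])

```text
time_s: 8.12
tool_pos: [0.6099, 0.3097, 0.0183]
ee_rot: [-0.0, 0.995, -0.1, 0.0]
ft_force: [-0.1, 0.5, -1.6]
finger_gap: 0.533
grasp_force: 42.8
```

Request:
play_rows([
  {"delta_pos": [0,0,0],"yaw": 0},
  {"delta_pos": [0,0,0],"yaw": 0},
  {"delta_pos": [0,0,0],"yaw": 0},
  {"delta_pos": [0,0,0],"yaw": 0},
  {"delta_pos": [0,0,0],"yaw": 0},
], grip=72)

```text
time_s: 8.75
tool_pos: [0.6097, 0.3096, 0.0179]
ee_rot: [0.0, 0.995, -0.1, 0.0]
ft_force: [0.8, -0.7, 0.9]
finger_gap: 0.841
grasp_force: 0.0
```

Request:
play_rows([
  {"delta_pos": [0,0,-0.2],"yaw": 0},
  {"delta_pos": [0,0,-0.25],"yaw": 0},
  {"delta_pos": [0,0,-0.25],"yaw": 0},
  {"delta_pos": [0,0,0],"yaw": 0},
  {"delta_pos": [0,0,0],"yaw": 0},
])

```text
time_s: 9.38
tool_pos: [0.6094, 0.3095, 0.1577]
ee_rot: [0.0, 0.995, -0.1, -0.0]
ft_force: [0.3, 1.0, -1.1]
finger_gap: 0.841
grasp_force: 0.0
```

```bash
python3 - <<'E'
from h import *
Z=dict(canister_center=.049,case_center=.028,tray_floor=.008,mark=.003)
ps={n:snapshot(n) for n in("scene","top")}
for n,p in ps.items():
    cv2.imwrite(f"pics/{n}3.png",p["color"])
    for t,z in Z.items():
        r=pinpoint(p,t); g=regions_of(p,t)
        if r: print(t,round(r[0]["confidence"],2),at(p,r[0]["centre"],z).round(3))
        if g:
            m=g[0]["region"].astype(np.uint8); print("   reg",g[0]["confidence"],[at(p,q,z).round(3)[:2].tolist() for q in cv2.boxPoints(cv2.minAreaRect(cv2.findNonZero(m)))])
p=ps["top"]; cv2.imwrite("pics/t3.png",cv2.resize(p["color"][110:290,120:420],None,fx=2.6,fy=2.6,interpolation=cv2.INTER_CUBIC))
E
```

```text
canister_center 0.9 [0.56  0.144 0.049]
   reg 0.79 [[0.627, 0.073], [0.438, 0.092], [0.501, 0.209], [0.668, 0.183]]
case_center 0.94 [0.613 0.31  0.028]
   reg 0.63 [[0.673, 0.264], [0.518, 0.291], [0.551, 0.354], [0.695, 0.324]]
tray_floor 0.9 [0.61  0.313 0.008]
   reg 0.78 [[0.681, 0.199], [0.43, 0.231], [0.526, 0.408], [0.733, 0.364]]
mark 0.55 [ 0.511 -0.154  0.003]
   reg 0.72 [[0.601, -0.176], [0.416, -0.146], [0.426, -0.126], [0.608, -0.157]]
canister_center 0.93 [0.553 0.142 0.049]
   reg 0.86 [[0.495, 0.192], [0.642, 0.177], [0.631, 0.085], [0.484, 0.102]]
case_center 0.92 [0.607 0.303 0.028]
   reg 0.89 [[0.553, 0.348], [0.685, 0.323], [0.672, 0.266], [0.54, 0.293]]
tray_floor 0.92 [0.606 0.315 0.008]
   reg 0.88 [[0.534, 0.405], [0.723, 0.368], [0.687, 0.21], [0.498, 0.249]]
mark 0.69 [ 0.509 -0.152  0.003]
   reg 0.56 [[0.42, -0.126], [0.607, -0.157], [0.604, -0.179], [0.417, -0.148]]
```

View pics/scene3.png

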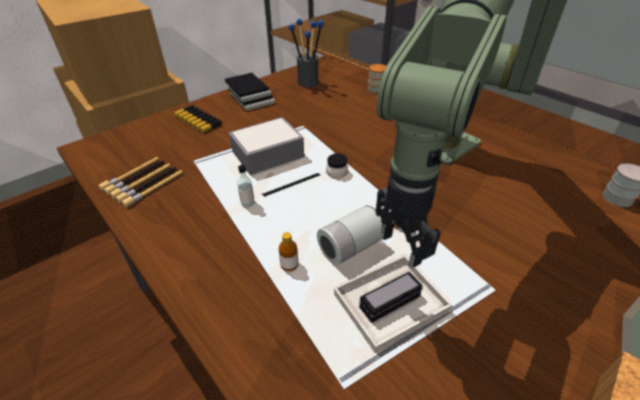

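The case lies flat inside the tray, at about (390,295) in the picture. Next, turn the tool so the open fingers span the canister's axis.

Request:
play_rows([
  {"delta_pos": [0,0,0],"yaw": -0.33},
  {"delta_pos": [0,0,0],"yaw": -0.33},
  {"delta_pos": [0,0,0],"yaw": -0.33},
  {"delta_pos": [0,0,0],"yaw": -0.33},
  {"delta_pos": [0,0,0],"yaw": -0.33},
])

```text
time_s: 10.9
tool_pos: [0.6097, 0.3096, 0.158]
ee_rot: [-0.0, 0.951, 0.31, 0.0]
ft_force: [0.8, 0.0, 0.0]
finger_gap: 0.845
grasp_force: 0.0
```

Request:
play_rows([
  {"delta_pos": [0,0,0],"yaw": -0.33},
  {"delta_pos": [0,0,0],"yaw": -0.33},
  {"delta_pos": [0,0,0],"yaw": -0.33},
  {"delta_pos": [0,0,0],"yaw": -0.33},
  {"delta_pos": [0,0,0],"yaw": -0.34},
])

```text
time_s: 11.52
tool_pos: [0.6097, 0.3096, 0.158]
ee_rot: [0.0, 0.745, 0.667, 0.0]
ft_force: [0.6, 0.4, -0.3]
finger_gap: 0.848
grasp_force: 0.0
```

```bash
python3 - <<'E'
from h import *
print(state()["joints"].round(2))
need([.559,.159,.105],1.46)
E
```

```text
[0.34 0.49 1.32 0.   1.33 0.45]
pos [0.6097 0.3096 0.158 ] yaw 1.4604 -> yaw share 0.001 shift shares [-0.776 -0.169  0.265]
```

Request:
play_rows([
  {"delta_pos": [-0.26,-0.06,0],"yaw": 0},
  {"delta_pos": [-0.26,-0.06,0],"yaw": 0},
  {"delta_pos": [-0.26,-0.05,0.1],"yaw": 0},
  {"delta_pos": [0,0,0.16],"yaw": 0},
  {"delta_pos": [0,0,0],"yaw": 0},
])

```text
time_s: 12.15
tool_pos: [0.5553, 0.1576, 0.1035]
ee_rot: [-0.002, 0.747, 0.664, -0.003]
ft_force: [0.9, -0.1, 0.7]
finger_gap: 0.842
grasp_force: 0.0
```

Request:
play_rows([
  {"delta_pos": [0,0,0.025],"yaw": 0},
  {"delta_pos": [0,0,0.025],"yaw": 0},
  {"delta_pos": [0,0,0.01],"yaw": 0},
  {"delta_pos": [0,0,0],"yaw": 0},
  {"delta_pos": [0,0,0],"yaw": 0},
])

```text
time_s: 12.78
tool_pos: [0.5581, 0.1587, 0.0942]
ee_rot: [0.0, 0.747, 0.665, 0.0]
ft_force: [0.4, 0.2, -0.4]
finger_gap: 0.84
grasp_force: 0.0
```

Request:
play_rows([
  {"delta_pos": [0,0,0.01],"yaw": 0},
  {"delta_pos": [0,0,0.01],"yaw": 0},
  {"delta_pos": [0,0,0.01],"yaw": 0},
  {"delta_pos": [0,0,0],"yaw": 0},
  {"delta_pos": [0,0,0],"yaw": 0},
])

```text
time_s: 13.4
tool_pos: [0.5579, 0.1586, 0.0879]
ee_rot: [0.0, 0.747, 0.665, -0.0]
ft_force: [0.1, -0.3, -1.1]
finger_gap: 0.841
grasp_force: 0.0
```

Request:
play_rows([
  {"delta_pos": [0,0,0.008],"yaw": 0},
  {"delta_pos": [0,0,0.007],"yaw": 0},
  {"delta_pos": [0,0,0],"yaw": 0},
  {"delta_pos": [0,0,0],"yaw": 0},
  {"delta_pos": [0,0,0],"yaw": 0},
])

```text
time_s: 14.02
tool_pos: [0.5581, 0.1587, 0.0853]
ee_rot: [0.0, 0.747, 0.665, 0.0]
ft_force: [-0.9, 0.6, 4.0]
finger_gap: 0.845
grasp_force: 2.0
```

Request:
play_rows([
  {"delta_pos": [0,0,0.006],"yaw": 0},
  {"delta_pos": [-0.06,0,0],"yaw": 0},
  {"delta_pos": [-0.08,0,0],"yaw": 0},
  {"delta_pos": [-0.08,0,0],"yaw": 0},
  {"delta_pos": [-0.08,0,0],"yaw": 0},
])

```text
time_s: 14.65
tool_pos: [0.5521, 0.0987, 0.0862]
ee_rot: [0.001, 0.747, 0.665, 0.001]
ft_force: [-2.4, -0.7, 9.8]
finger_gap: 0.839
grasp_force: 5.0
```

```bash
cat >> h.py <<'E'
MC=np.array([.510,-.153]); MY=-.166
def can(names=("top","scene")):
    for n in names:
        p=snapshot(n); r=pinpoint(p,"canister_center"); g=regions_of(p,"canister_center")
        if r:
            c=at(p,r[0]["centre"],.049)[:2]; d=c-MC; ex=np.array([np.cos(MY),np.sin(MY)]); ey=np.array([-ex[1],ex[0]])
            print(n,"can",round(r[0]["confidence"],2),c.round(3),"mark x,y",(d@ex).round(4),(d@ey).round(4))
        if g and n=="top":
            b=np.array([at(p,q,.06)[:2] for q in cv2.boxPoints(cv2.minAreaRect(cv2.findNonZero(g[0]["region"].astype(np.uint8))))])
            e=sorted([b[1]-b[0],b[2]-b[1]],key=np.linalg.norm); print("  reg",g[0]["confidence"],b.mean(0).round(3),"len",[np.linalg.norm(i).round(3) for i in e],"axis",np.arctan(e[1][1]/e[1][0]).round(3))
    s=state(); print("tcp",s["tool_pos"].round(4),"yaw",yaw(s).round(3),"axis yaw",(yaw(s)-np.pi/2).round(3),"F",s["ft_force"].round(1),"t",s["time_s"])
    return p
E
python3 -c "
from h import *
can()"
```

```text
reg 0.89 [0.513 0.118] len [np.float64(0.053), np.float64(0.082)] axis 1.476
scene can 0.91 [0.555 0.116] mark x,y -0.0002 0.2726
tcp [0.5521 0.0986 0.0861] yaw 1.455 axis yaw -0.116 F [-3.  -1.3 12.6] t 14.95
```

Request:
play_rows([
  {"delta_pos": [0,0,-0.06],"yaw": 0},
  {"delta_pos": [0.18,0,0],"yaw": 0},
  {"delta_pos": [0,0,0.04],"yaw": 0},
  {"delta_pos": [0,0,0.02],"yaw": 0},
  {"delta_pos": [-0.06,0,0],"yaw": 0.02},
])

```text
time_s: 15.58
tool_pos: [0.5536, 0.1234, 0.0847]
ee_rot: [-0.001, 0.75, 0.661, 0.0]
ft_force: [-5.9, 2.1, 14.1]
finger_gap: 0.843
grasp_force: 7.0
```

Request:
play_rows([
  {"delta_pos": [-0.08,0,0],"yaw": 0.03},
  {"delta_pos": [-0.08,0,0],"yaw": 0.03},
  {"delta_pos": [-0.08,0,0],"yaw": 0.03},
  {"delta_pos": [-0.06,0,0],"yaw": 0.01},
  {"delta_pos": [0,0,0],"yaw": 0},
])

```text
time_s: 16.2
tool_pos: [0.5469, 0.0614, 0.0863]
ee_rot: [0.002, 0.767, 0.641, 0.001]
ft_force: [-0.3, 0.4, 11.3]
finger_gap: 0.844
grasp_force: 5.7
```

```bash
python3 -c "
from h import *
can()"
```

```text
reg 0.73 [0.508 0.076] len [np.float64(0.053), np.float64(0.095)] axis 1.507
scene can 0.67 [0.55  0.079] mark x,y 0.0014 0.2351
tcp [0.547  0.0622 0.0863] yaw 1.394 axis yaw -0.177 F [-0.2 -0.7 11.9] t 16.5
```

Request:
play_rows([
  {"delta_pos": [0,0,-0.06],"yaw": 0},
  {"delta_pos": [0.18,0,0],"yaw": -0.08},
  {"delta_pos": [0,0,0.04],"yaw": 0},
  {"delta_pos": [0,0,0.02],"yaw": 0},
  {"delta_pos": [-0.06,0,0],"yaw": 0.02},
])

```text
time_s: 17.12
tool_pos: [0.5495, 0.0874, 0.0848]
ee_rot: [-0.001, 0.757, 0.654, 0.0]
ft_force: [-4.9, 2.5, 14.3]
finger_gap: 0.843
grasp_force: 7.3
```

Request:
play_rows([
  {"delta_pos": [-0.08,0,0],"yaw": 0.03},
  {"delta_pos": [-0.08,0,0],"yaw": 0.02},
  {"delta_pos": [-0.08,0,0],"yaw": 0.02},
  {"delta_pos": [-0.06,0,0],"yaw": 0.01},
  {"delta_pos": [0,0,0],"yaw": 0},
])

```text
time_s: 17.75
tool_pos: [0.5419, 0.0255, 0.0863]
ee_rot: [0.002, 0.771, 0.637, 0.001]
ft_force: [0.9, -1.4, 11.4]
finger_gap: 0.843
grasp_force: 5.6
```

Request:
play_rows([
  {"delta_pos": [0,0,-0.06],"yaw": 0},
  {"delta_pos": [0.18,0,0],"yaw": 0},
  {"delta_pos": [0,0,0.04],"yaw": 0},
  {"delta_pos": [0,0,0.02],"yaw": 0},
  {"delta_pos": [-0.06,0,0],"yaw": 0},
])

```text
time_s: 18.38
tool_pos: [0.5445, 0.0516, 0.0849]
ee_rot: [-0.0, 0.769, 0.639, 0.0]
ft_force: [-5.1, 2.6, 13.4]
finger_gap: 0.842
grasp_force: 6.8
```

Request:
play_rows([
  {"delta_pos": [-0.08,0,0],"yaw": 0},
  {"delta_pos": [-0.08,0,0],"yaw": 0},
  {"delta_pos": [-0.08,0,0],"yaw": 0},
  {"delta_pos": [-0.06,0,0],"yaw": 0},
  {"delta_pos": [0,0,0],"yaw": 0},
])

```text
time_s: 19.0
tool_pos: [0.5361, -0.0102, 0.0865]
ee_rot: [0.003, 0.771, 0.637, 0.002]
ft_force: [1.6, -0.4, 10.4]
finger_gap: 0.844
grasp_force: 5.1
```

```bash
python3 -c "
from h import *
p=can();cv2.imwrite('pics/s5.png',cv2.resize(p['color'][110:310,200:500],None,fx=2.6,fy=2.6))"
```

```text
reg 0.93 [0.496 0.003] len [np.float64(0.051), np.float64(0.088)] axis 1.371
scene can 0.65 [0.537 0.004] mark x,y 0.001 0.1599
tcp [ 0.5362 -0.0094  0.0865] yaw 1.384 axis yaw -0.187 F [ 1.7 -1.1 10.7] t 19.3
```

View pics/s5.png

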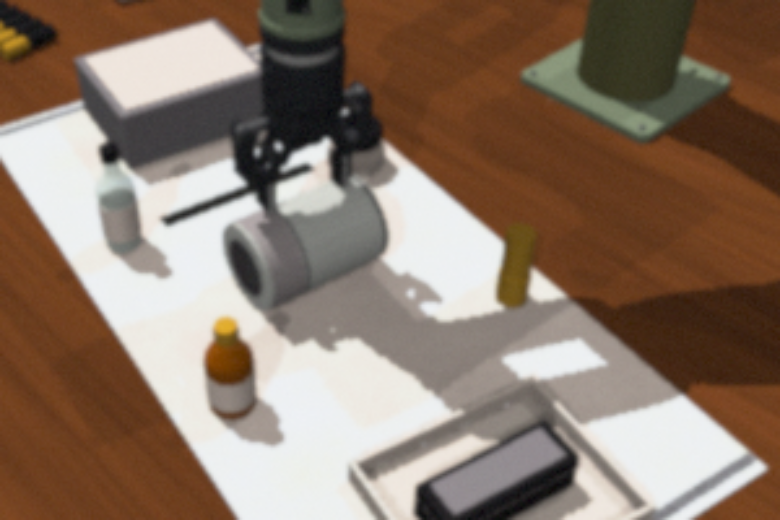

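The crop shows the canister at about (305,245) under the fingers, nearly parallel to the strip at (235,195), with the bystanders upright. Two more strokes, then lift aside for a clear look.

Request:
play_rows([
  {"delta_pos": [0,0,-0.06],"yaw": 0},
  {"delta_pos": [0.18,0,0],"yaw": 0},
  {"delta_pos": [0,0,0.04],"yaw": 0},
  {"delta_pos": [0,0,0.02],"yaw": 0},
  {"delta_pos": [-0.06,0,0],"yaw": 0},
])

```text
time_s: 19.92
tool_pos: [0.5376, 0.0162, 0.0847]
ee_rot: [-0.0, 0.77, 0.639, 0.0]
ft_force: [-6.0, 2.6, 14.0]
finger_gap: 0.845
grasp_force: 6.9
```

Request:
play_rows([
  {"delta_pos": [-0.08,0,0],"yaw": 0},
  {"delta_pos": [-0.08,0,0],"yaw": 0},
  {"delta_pos": [-0.08,0,0],"yaw": 0},
  {"delta_pos": [-0.06,0,0],"yaw": 0},
  {"delta_pos": [0,0,0],"yaw": 0},
])

```text
time_s: 20.55
tool_pos: [0.5291, -0.0457, 0.0865]
ee_rot: [0.003, 0.77, 0.637, 0.002]
ft_force: [1.8, 0.1, 11.0]
finger_gap: 0.836
grasp_force: 5.4
```

Request:
play_rows([
  {"delta_pos": [0,0,-0.06],"yaw": 0},
  {"delta_pos": [0.18,0,0],"yaw": 0},
  {"delta_pos": [0,0,0.04],"yaw": 0},
  {"delta_pos": [0,0,0.02],"yaw": 0},
  {"delta_pos": [-0.06,0,0],"yaw": 0},
])

```text
time_s: 21.18
tool_pos: [0.5308, -0.0192, 0.0845]
ee_rot: [-0.0, 0.769, 0.639, 0.0]
ft_force: [-4.6, 2.4, 13.1]
finger_gap: 0.841
grasp_force: 6.5
```

Request:
play_rows([
  {"delta_pos": [-0.08,0,0],"yaw": 0},
  {"delta_pos": [-0.08,0,0],"yaw": 0},
  {"delta_pos": [-0.08,0,0],"yaw": 0},
  {"delta_pos": [-0.06,0,0],"yaw": 0},
  {"delta_pos": [0,0,0],"yaw": 0},
])

```text
time_s: 21.8
tool_pos: [0.5224, -0.0812, 0.0865]
ee_rot: [0.003, 0.77, 0.637, 0.001]
ft_force: [1.7, -0.7, 10.3]
finger_gap: 0.843
grasp_force: 5.5
```

Request:
play_rows([
  {"delta_pos": [0,0,-0.1],"yaw": 0},
  {"delta_pos": [0.25,0,-0.2],"yaw": 0},
  {"delta_pos": [0.3,0,0],"yaw": 0},
  {"delta_pos": [0.3,0,0],"yaw": 0},
  {"delta_pos": [0.15,0,0],"yaw": 0},
])

```text
time_s: 22.42
tool_pos: [0.5563, 0.1188, 0.1423]
ee_rot: [-0.0, 0.769, 0.639, -0.0]
ft_force: [0.5, 0.2, -0.3]
finger_gap: 0.84
grasp_force: 0.0
```

```bash
python3 -c "
from h import *
can(('scene',)); p=can(('top',)); g=regions_of(p,'mark'); print(g and [at(p,q,.003).round(3)[:2].tolist() for q in cv2.boxPoints(cv2.minAreaRect(cv2.findNonZero(g[0]['region'].astype(np.uint8))))])
cv2.imwrite('pics/t6.png',cv2.resize(p['color'][120:290,240:440],None,fx=3.5,fy=3.5,interpolation=cv2.INTER_CUBIC))"
```

```text
scene can 0.82 [ 0.53  -0.066] mark x,y 0.005 0.0891
tcp [0.5561 0.1174 0.142 ] yaw 1.387 axis yaw -0.184 F [-0.4 -0.2  0.1] t 22.575
top can 0.92 [ 0.536 -0.076] mark x,y 0.0125 0.0806
  reg 0.65 [ 0.536 -0.072] len [np.float64(0.094), np.float64(0.146)] axis -0.13
tcp [0.5562 0.1156 0.1422] yaw 1.383 axis yaw -0.187 F [ 0.5  0.6 -0.3] t 22.725
[[0.42, -0.127], [0.607, -0.158], [0.604, -0.178], [0.417, -0.146]]
```

View pics/t6.png

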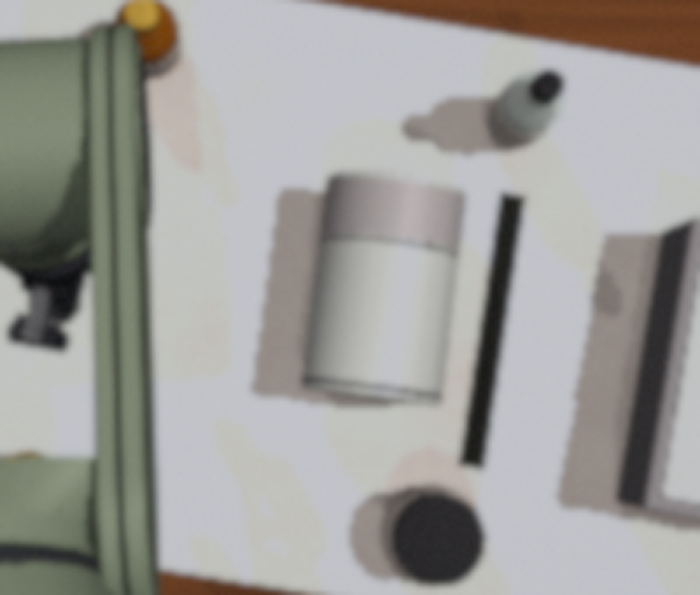

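The crop shows the canister centred near (384,286), its axis about 0.03 rad off the strip (strip centre (492,330)). It lies about 86 mm from the strip and roughly 9 mm off laterally.

```bash
python3 -c "
from h import *
need([.536,-.050,.0922],1.44)"
```

```text
pos [0.5563 0.1155 0.1424] yaw 1.3828 -> yaw share -0.114 shift shares [-0.834  0.007  0.251]
```

Request:
play_rows([
  {"delta_pos": [0,0,0],"yaw": -0.11},
  {"delta_pos": [-0.28,0,0],"yaw": 0},
  {"delta_pos": [-0.28,0,0],"yaw": 0},
  {"delta_pos": [-0.27,0,0.05],"yaw": 0},
  {"delta_pos": [0,0,0.2],"yaw": 0},
])

```text
time_s: 23.4
tool_pos: [0.5374, -0.0535, 0.0954]
ee_rot: [0.004, 0.754, 0.656, 0.002]
ft_force: [0.2, 0.3, -0.5]
finger_gap: 0.844
grasp_force: 0.0
```

Request:
play_rows([
  {"delta_pos": [0,0,0.03],"yaw": 0},
  {"delta_pos": [0,0,0.02],"yaw": 0},
  {"delta_pos": [-0.06,0,0],"yaw": 0.03},
  {"delta_pos": [-0.08,0,0],"yaw": 0.04},
  {"delta_pos": [-0.08,0,0],"yaw": 0.04},
])

```text
time_s: 24.02
tool_pos: [0.5296, -0.0912, 0.0865]
ee_rot: [0.001, 0.769, 0.639, 0.0]
ft_force: [-5.4, 1.5, 11.7]
finger_gap: 0.841
grasp_force: 6.4
```

Request:
play_rows([
  {"delta_pos": [-0.08,0,0],"yaw": 0.04},
  {"delta_pos": [-0.06,0,0],"yaw": 0.02},
  {"delta_pos": [0,0,0],"yaw": 0},
  {"delta_pos": [0,0,-0.06],"yaw": 0},
  {"delta_pos": [0.18,0,0],"yaw": 0},
])

```text
time_s: 24.65
tool_pos: [0.533, -0.0848, 0.0976]
ee_rot: [0.003, 0.78, 0.626, 0.001]
ft_force: [0.5, 0.2, -0.3]
finger_gap: 0.842
grasp_force: 0.0
```

Request:
play_rows([
  {"delta_pos": [0,0,0.04],"yaw": 0},
  {"delta_pos": [0,0,0.02],"yaw": 0},
  {"delta_pos": [-0.06,0,0],"yaw": 0},
  {"delta_pos": [-0.08,0,0],"yaw": 0},
  {"delta_pos": [-0.08,0,0],"yaw": 0},
])

```text
time_s: 25.28
tool_pos: [0.5239, -0.1285, 0.0866]
ee_rot: [0.003, 0.779, 0.627, 0.001]
ft_force: [0.2, -0.9, 13.0]
finger_gap: 0.84
grasp_force: 6.9
```

Request:
play_rows([
  {"delta_pos": [-0.06,0,0],"yaw": 0},
  {"delta_pos": [-0.04,0,0],"yaw": 0},
  {"delta_pos": [0,0,0],"yaw": 0},
  {"delta_pos": [0,0,-0.1],"yaw": 0},
  {"delta_pos": [0.2,0,-0.2],"yaw": 0},
])

```text
time_s: 25.9
tool_pos: [0.5239, -0.1085, 0.1417]
ee_rot: [-0.001, 0.781, 0.625, -0.001]
ft_force: [0.7, 0.1, 0.3]
finger_gap: 0.842
grasp_force: 0.0
```

Request:
play_rows([
  {"delta_pos": [0.3,0,0],"yaw": 0},
  {"delta_pos": [0.3,0,0],"yaw": 0},
  {"delta_pos": [0.2,0,0],"yaw": 0},
  {"delta_pos": [0,0,0],"yaw": 0},
  {"delta_pos": [0,0,0],"yaw": 0},
])

```text
time_s: 26.52
tool_pos: [0.5596, 0.0487, 0.1425]
ee_rot: [0.0, 0.779, 0.627, -0.0]
ft_force: [-0.2, -0.7, -0.1]
finger_gap: 0.845
grasp_force: 0.0
```

```bash
python3 -c "
from h import *
can(('scene',)); p=can(('top',))
cv2.imwrite('pics/t7.png',cv2.resize(p['color'][120:290,240:440],None,fx=3.5,fy=3.5,interpolation=cv2.INTER_CUBIC))"
```

```text
scene can 0.66 [ 0.514 -0.132] mark x,y 0.0006 0.0215
tcp [0.5597 0.048  0.1426] yaw 1.353 axis yaw -0.218 F [ 0.3  0.7 -0.2] t 26.675
top can 0.68 [ 0.53  -0.137] mark x,y 0.0166 0.0194
  reg 0.69 [ 0.474 -0.323] len [np.float64(0.173), np.float64(0.194)] axis -0.189
tcp [0.5598 0.0484 0.1428] yaw 1.353 axis yaw -0.218 F [-0.3  0.5 -0.2] t 26.825
```

View pics/t7.png

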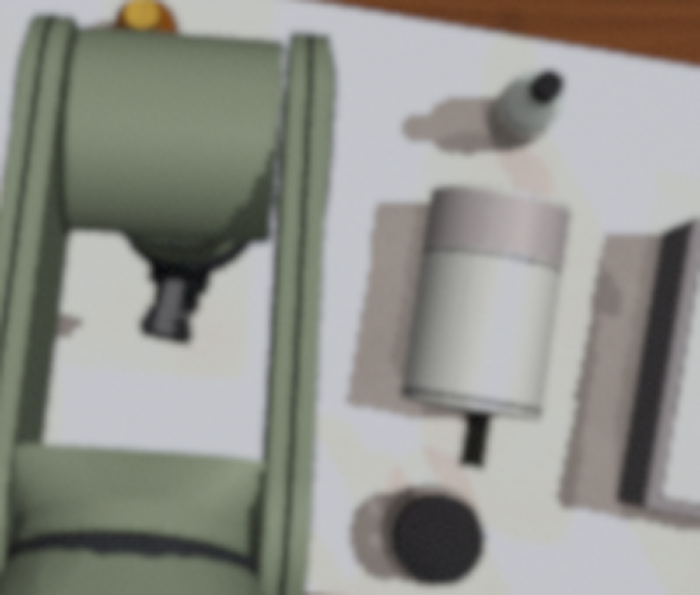

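```bash
python3 -c "
from h import *
p=snapshot('top')
W=lambda u,v,z: at(p,(240+(u+.5)/3.5-.5,120+(v+.5)/3.5-.5),z)[:2]
B=np.array([W(*c,.049) for c in((434,190),(569,208),(540,412),(404,397))]); print(B.round(3).tolist(),B.mean(0).round(4))
a,b=W(512,195,.003),W(473,465,.003); m=(a+b)/2; ax=(a-b)/np.linalg.norm(a-b); print('strip',m.round(4),np.linalg.norm(a-b),np.arctan(ax[1]/ax[0]))
for e in(B[0]-B[3],B[1]-B[2]): print(np.arctan(e[1]/e[0]),np.linalg.norm(e))
d=B.mean(0)-m; print('x',d@ax,'y',d@[-ax[1],ax[0]])"
```

```text
[[0.601, -0.107], [0.59, -0.196], [0.456, -0.174], [0.466, -0.086]] [ 0.5281 -0.1409]
strip [ 0.5125 -0.1524] 0.18719870568512958 -0.16052012190836137
-0.15607123812503246 0.13738939232034877
-0.16198049917118895 0.1356857695672914
x 0.013515793244844318 y 0.013821162468748273
```

```bash
cat >> h.py <<'E'
from scipy.optimize import minimize
def fit(name,x0=(.526,-.139,-.16)):
    p=snapshot(name); S=4
    G=[g for g in regions_of(p,"canister_center") if g["confidence"]>.3]
    t=np.linspace(0,2*np.pi,60); best=None
    def mask(v):
        P=[proj(p,(v[0]+s*.07*np.cos(v[2])-.046*np.cos(a)*np.sin(v[2]),v[1]+s*.07*np.sin(v[2])+.046*np.cos(a)*np.cos(v[2]),.049+.046*np.sin(a))) for s in(-1,1) for a in t]
        m=np.zeros((400*S,640*S),np.uint8); cv2.fillConvexPoly(m,cv2.convexHull(np.round((np.array(P)+.5)*S-.5).astype(np.int32)),255)
        return cv2.resize(m,(640,400),interpolation=cv2.INTER_AREA)/255.
    for g in G:
        R=g["region"].astype(float); c=lambda v:np.abs(mask(v)-R).sum()/R.sum()
        r=minimize(c,x0,method="Nelder-Mead",options=dict(initial_simplex=[x0]+[np.add(x0,d) for d in((.02,0,0),(0,.02,0),(0,0,.1))],xatol=1e-4))
        if best is None or r.fun<best.fun: best=r
    M=[g for g in regions_of(p,"mark")][:1]
    v=best.x; d=v[:2]-[.511,-.1525]; ex=np.array([np.cos(MY),np.sin(MY)])
    print(name,"fit",v.round(4),"err",round(best.fun,3),"x",(d@ex).round(4),"y",(d@[-ex[1],ex[0]]).round(4))
E
python3 -c "
from h import *
fit('scene');fit('top')"
```

```text
scene fit [ 0.5256 -0.1387 -0.1813] err 0.468 x 0.0121 y 0.016
top fit [ 0.5257 -0.1404 -0.1601] err 0.024 x 0.0125 y 0.0144
```

```bash
python3 -c "
from h import *
need([.5267,-.1325,.0922],1.41)"
```

```text
pos [0.5598 0.0495 0.1428] yaw 1.3547 -> yaw share -0.111 shift shares [-0.925 -0.018  0.253]
```

Request:
play_rows([
  {"delta_pos": [-0.2,0,0],"yaw": -0.11},
  {"delta_pos": [-0.27,-0.01,0],"yaw": 0},
  {"delta_pos": [-0.27,-0.01,0],"yaw": 0},
  {"delta_pos": [-0.18,0,0.05],"yaw": 0},
  {"delta_pos": [0,0,0.2],"yaw": 0},
])

```text
time_s: 27.8
tool_pos: [0.5271, -0.1351, 0.0955]
ee_rot: [0.004, 0.763, 0.646, 0.002]
ft_force: [0.8, 0.6, -0.1]
finger_gap: 0.843
grasp_force: 0.0
```

Request:
play_rows([
  {"delta_pos": [0,0,0.03],"yaw": 0},
  {"delta_pos": [0,0,0.02],"yaw": 0},
  {"delta_pos": [0,0,0],"yaw": 0},
  {"delta_pos": [-0.04,0,0],"yaw": 0},
  {"delta_pos": [-0.05,0,0],"yaw": 0},
])

```text
time_s: 28.42
tool_pos: [0.5204, -0.1485, 0.0865]
ee_rot: [-0.001, 0.761, 0.649, -0.001]
ft_force: [-11.6, 2.6, 21.0]
finger_gap: 0.847
grasp_force: 10.7
```

Request:
play_rows([
  {"delta_pos": [-0.04,0,0],"yaw": 0},
  {"delta_pos": [-0.02,0,0],"yaw": 0},
  {"delta_pos": [0,0,0],"yaw": 0},
  {"delta_pos": [0,0,-0.1],"yaw": 0},
  {"delta_pos": [0.1,0,-0.2],"yaw": 0},
])

```text
time_s: 29.05
tool_pos: [0.521, -0.1404, 0.1421]
ee_rot: [-0.002, 0.762, 0.648, -0.001]
ft_force: [0.7, -0.9, -0.1]
finger_gap: 0.84
grasp_force: 0.0
```

Request:
play_rows([
  {"delta_pos": [0.3,0,0],"yaw": 0},
  {"delta_pos": [0.3,0,0],"yaw": 0},
  {"delta_pos": [0.3,0,0],"yaw": 0},
  {"delta_pos": [0,0,0],"yaw": 0},
  {"delta_pos": [0,0,0],"yaw": 0},
])

```text
time_s: 29.68
tool_pos: [0.5513, 0.0371, 0.1429]
ee_rot: [0.0, 0.761, 0.649, -0.0]
ft_force: [-0.3, -0.6, -0.7]
finger_gap: 0.843
grasp_force: 0.0
```

```bash
python3 -c "
from h import *
fit('top',(.522,-.154,-.16));fit('scene',(.522,-.154,-.16)); p=can(('scene',))
cv2.imwrite('pics/s8.png',p['color'])
p=snapshot('top');r=regions_of(p,'case_center');print(r and at(p,r[0]['centre'],.04))
for t,z in dict(spray_center=.065,powder_center=.028,lipstick_center=.045,foundation_center=.053).items():
    r=pinpoint(p,t); print(t,r and at(p,r[0]['centre'],z).round(3))"
```

```text
top fit [ 0.5248 -0.1544 -0.1739] err 0.04 x 0.0139 y 0.0005
scene fit [ 0.5256 -0.1526 -0.1748] err 0.436 x 0.0144 y 0.0023
scene can 0.79 [ 0.519 -0.142] mark x,y 0.0066 0.0126
tcp [0.5515 0.036  0.1428] yaw 1.409 axis yaw -0.162 F [-0.4  0.6  0.3] t 30.125
[0.60237502 0.30086219 0.04      ]
spray_center [ 0.659 -0.17   0.065]
powder_center [ 0.38  -0.107  0.028]
lipstick_center []
foundation_center [0.706 0.082 0.053]
```

View pics/s8.png

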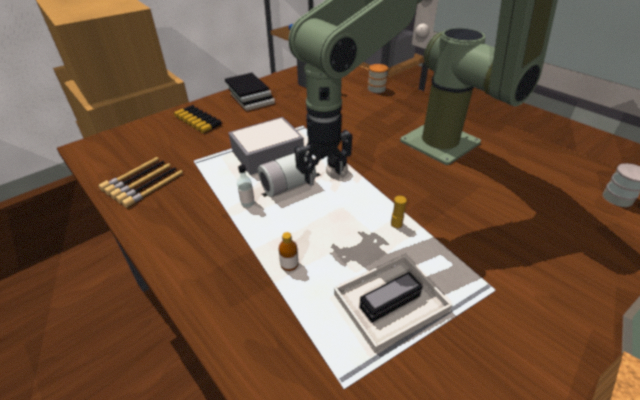

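The picture shows the canister over the strip at about (290,172), partly hidden by the gripper. The case is in the tray and the bystanders are upright. I'll clear the view for one independent check from the scene camera.

Request:
play_rows([
  {"delta_pos": [0.2,0,-0.2],"yaw": 0},
  {"delta_pos": [0.3,0,-0.1],"yaw": 0},
  {"delta_pos": [0.3,0,-0.1],"yaw": 0},
  {"delta_pos": [0.3,0,0],"yaw": 0},
  {"delta_pos": [0.1,0,0],"yaw": 0},
])

```text
time_s: 31.05
tool_pos: [0.5895, 0.2758, 0.2225]
ee_rot: [-0.0, 0.76, 0.649, 0.001]
ft_force: [0.1, -0.9, -0.1]
finger_gap: 0.846
grasp_force: 0.0
```

```bash
python3 -c "
from h import *
fit('scene',(.522,-.15,-.17));fit('top',(.522,-.15,-.17)); p=can(('scene',))
o=p['color'].copy()
t=np.linspace(0,2*np.pi,60);c=np.array([.511,-.1525]);ex=np.array([np.cos(MY),np.sin(MY)]);ey=np.array([-ex[1],ex[0]])
big=cv2.resize(o,None,fx=4,fy=4,interpolation=cv2.INTER_CUBIC)
for s in(-1,1):
    P=[proj(p,np.r_[c+ex*(.013+s*.07)+ey*.046*np.cos(a),.049+.046*np.sin(a)]) for a in t]
    cv2.polylines(big,[np.round((np.array(P)+.5)*4-.5).astype(np.int32)],True,(0,0,255),1)
P=[proj(p,np.r_[c+ex*i*.095+ey*j*.009,.003]) for i,j in((1,1),(1,-1),(-1,-1),(-1,1))]
cv2.polylines(big,[np.round((np.array(P)+.5)*4-.5).astype(np.int32)],True,(0,200,0),1)
cv2.imwrite('pics/s9.png',big[480:920,860:1500])"
```

```text
scene fit [ 0.5228 -0.1532 -0.1793] err 0.051 x 0.0118 y 0.0013
top fit [ 0.5239 -0.1544 -0.1581] err 0.031 x 0.013 y 0.0003
scene can 0.7 [ 0.513 -0.149] mark x,y 0.002 0.0049
tcp [0.5899 0.2707 0.2224] yaw 1.408 axis yaw -0.163 F [-0.4  0.3 -0.2] t 31.5
```

View pics/s9.png

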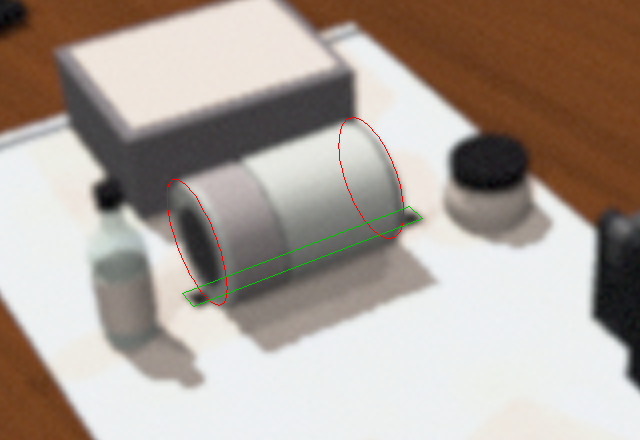

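Both fits agree to within about 1 mm across the strip: x is 12 mm, y is about 1 mm, and the angle is under 0.02 rad. In the overlay the model ends at (197,240) and (370,178) match the canister, and the strip ends show at (195,298) and (410,218). Handing in.

```bash
python3 -c "
from h import *
print(finish_job())"
```

```text
the job is handed in; nothing more can be done
None
```

The job is handed in, with no verdict returned: the case lies flat in the tray, and the canister was rolled onto the strip, measured about 1 mm off its centre line, 12 mm along it and within 0.02 rad of square.

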